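# Point out a stray sample vial and the empty rack place it belongs in

### The job

A sample vial was left standing on the worktop instead of in the vial rack: show a colleague where it is and where it belongs. From straight above, point the fingertips at the middle of the stray vial's cap for two seconds, then at the middle of the one empty place of the rack, just above the level of the caps there, and stay pointing at that place as you finish. Keep the tips within about 3 cm of what you point over, but touch and move nothing.

Things in the scene. Friction and masses are not known exactly. Their poses are not given: they have to be found in the camera images.
- stray_vial: screw-cap sample vial, 20 mm diameter, 54 mm tall, glass with a plastic cap (17 mm wide); origin at the centre of its underside, z up; stands alone on the beige part of the worktop (surface z = 0.0045), right of the rack, near the weighing bottle and the stopper. To be pointed at. Mind the fume hood's upright panel at the right (x = 0.47 to 0.52, y = -0.385 to -0.675, taller than the arm): swing past it with the arm drawn back.
- vial_rack: low clear-and-grey rack with ten open square places in two rows of five, 66 x 156 mm, 34 mm tall, fixed to the beige part of the worktop (surface z = 0.0045); origin at the centre of its underside, its x across the rows, its y along the rows. Place centres at x = -14.5 or +14.5 mm and y = -60.5, -29.5, 0, 29.5 or 60.5 mm; the floor of a place is 4 mm above the origin, so the caps of the racked vials are 58 mm above it.
- empty_place: the one empty place of the rack: a flat white paper spot, 16 mm across and 0.6 mm thick, on the floor of that place, at its centre; origin at the centre of its underside, 4 mm above the rack's origin and 54 mm below the level of the neighbouring vials' caps. It can be any of the ten places.
- vial_1: screw-cap sample vial, 20 mm diameter, 54 mm tall, glass with a plastic cap (17 mm wide); origin at the centre of its underside, z up; stands in a place of the rack; must not be touched.
- vial_2: screw-cap sample vial, 20 mm diameter, 54 mm tall, glass with a plastic cap (17 mm wide); origin at the centre of its underside, z up; stands in a place of the rack; must not be touched.
- vial_3: screw-cap sample vial, 20 mm diameter, 54 mm tall, glass with a plastic cap (17 mm wide); origin at the centre of its underside, z up; stands in a place of the rack; must not be touched.
- vial_4: screw-cap sample vial, 20 mm diameter, 54 mm tall, glass with a plastic cap (17 mm wide); origin at the centre of its underside, z up; stands in a place of the rack; must not be touched.
- vial_5: screw-cap sample vial, 20 mm diameter, 54 mm tall, glass with a plastic cap (17 mm wide); origin at the centre of its underside, z up; stands in a place of the rack; must not be touched.
- vial_6: screw-cap sample vial, 20 mm diameter, 54 mm tall, glass with a plastic cap (17 mm wide); origin at the centre of its underside, z up; stands in a place of the rack; must not be touched.
- vial_7: screw-cap sample vial, 20 mm diameter, 54 mm tall, glass with a plastic cap (17 mm wide); origin at the centre of its underside, z up; stands in a place of the rack; must not be touched.
- vial_8: screw-cap sample vial, 20 mm diameter, 54 mm tall, glass with a plastic cap (17 mm wide); origin at the centre of its underside, z up; stands in a place of the rack; must not be touched.
- vial_9: screw-cap sample vial, 20 mm diameter, 54 mm tall, glass with a plastic cap (17 mm wide); origin at the centre of its underside, z up; stands in a place of the rack; must not be touched.
- weighing_bottle: open glass weighing bottle, 35 mm diameter, 36 mm tall, on the beige part near the stray vial; origin at the centre of its underside. Bystander.
- stopper: white tapered stopper, 25 mm diameter, 26 mm tall, on the beige part near the stray vial; origin at the centre of its underside. Bystander.
- small_beaker: small glass beaker, 43 mm diameter, 56 mm tall, on the black part of the worktop (surface z = -0.0075) further right; origin at the centre of its underside. Bystander.

How it is judged:
By the outcome, as a careful person would: the job done as asked, in the order asked, and still so for the second after the job is handed in, with the robot touching nothing.
It also fails if it takes over 43 s, if anything falls off the work surface, if the arm or the gripper's body presses on something with over 40 N, if the wrist force passes 120 N, or if a joint passes its speed limit or range.

### The arm

A 6-joint arm with a two-finger parallel gripper is mounted at the origin on a cart in front of the work surface, level with it; the furniture and walls round the work are solid. World frame = base frame: x ahead of the robot, y to its left, z up, the work surface at z = 0. Lengths are in m, angles in rad, forces in N, time in s.
With the tool pointing down it reaches from about 0.35 to 0.8 m from the base axis. Payload 7.3 kg.
Tool frame: the origin (TCP) lies between the finger pads; the fingertips stand 25 mm ahead of it and the grasp point (between the pads) lies 6 mm ahead of it; z points along the fingers, y is the direction in which the jaws open and shut (so a half turn about z gives the same grasp; the last joint's range is limited). The gripper opens to 85 mm and grips with 20 to 120 N. Pads are 22 mm wide; open, the fingers measure 114 mm over their backs; the gripper's body (76 mm by 85 mm) begins 54 mm behind the grasp point. The pads swing forward as they close: fully open they stand 13 mm farther back than shut.
Start: joints at [-1.477, 0.342, 1.524, -0, 1.275, -0.146], TCP at [0.125, -0.51, 0.256] pointing down, gripper open.
Joint ranges: [-2.53, 2.53], [-0.77, 2.02], [0.04, 2.7], [-1, 4.14], [0.28, 2.66], [-3.11, 3.11]. Speed limits (rad/s): [2.57, 2.57, 3.14, 3.14, 3.14, 3.14].

### API

Orientations are given as a 3x3 rotation matrix whose columns are the frame's x, y, z axes.
In Python, from workcell import ctrl, optics gives the robot as it stands.
- The arm moves only by the shell command python3 -m crank 'ROWS' [OPENING] [FORCE]. ROWS is JSON, a list of rows, each a list of 2 entries, a list of its own where there are three numbers: the shift along the tool's x, y, z in units of 0.1 m (1.0 is 0.1 m), then the turn about the tool's z in units of 180 degrees (1.0 is 180 degrees). A call has 1 to 20 rows; each row is the pose to reach, as a shift and turn from the pose commanded when the call began, along the tool's axes at that moment, turning the shorter way round; what a row does not reach only later rows make up. A row lasts 1/8 s, in which the tool goes at most 62.5 mm and 10.7 degrees, less where a joint would pass 70% of its speed; a pose out of reach is approached as far as the arm can. A call with a number of a shift or a turn outside -1 to 1 is refused whole. A call with a gripper value outside its range is refused whole. OPENING is the gripper's target within -1 to 1 (shut at 1, half-way at 0, fully open at -1), set as the call begins (- or left out, the last holds). The fingers move at their own pace and stop on an object; FORCE is the grip in N (left out, the last holds). Time passes only in rows, so rows that repeat a pose let the fingers close. It gives the time, the measured TCP pose, the force and the opening at its end, in the units of the state.
- ctrl.get_state(): the state, without advancing time (a new reading comes with each control period).
- optics.read_camera(name): name is "scene" or "side" or "wrist"; returns the picture (400x640x3 uint8, blue, green, red); there is no depth.
- optics.camera_params(name): a dict with "fx", "fy", "cx", "cy" (pixels), "R" (3x3) and "t" (3): a world point X has camera coordinates R X + t; the wrist camera has in their place "mount" (4x4, takes a point from camera to tool coordinates, whose origin is the TCP and whose axes are the flange's). Camera axes: x right, y down, z forward; pixel columns grow to the right and rows downward; lengths in m; the calibration is good to about 2 mm. A picture is of the moment at which its call begins: read the wrist's pose just before it. camera_params takes no time and is no camera call.
- ctrl.sign_off(): hands the job in, once; it reports no verdict.
The state is a dict: "clock": time; "joint_pos": joint angles; "qd": joint speeds; "tau": joint torques, N m; "tool_pos": TCP position; "orientation": TCP orientation; "ft_force": force on the tool from outside, world axes, zero at the start; "moment": the same for the moment, N m; "opening": opening from 0.0 (shut) to 1.0 (fully open).
Only numpy, scipy, OpenCV 4.12 (cv2) and the standard library are available. Lean on these libraries where they do the work, as an engineer would, in place of code of your own. Each camera call takes 0.05 s, during which the arm holds its last target.

## Working session

There is one attempt and no reset: what is moved stays moved. The work goes in short steps, Python scripts to look and compute and a shell command to move; the robot and the scene stay as the last step left them, time stands still between calls to the robot, and variables do not carry over. Pictures are saved under pics/ and viewed, and the job is handed in when it is done.

```bash
mkdir -p pics; ls
python3 - <<'E'
from workcell import ctrl, optics
import cv2, numpy as np
np.set_printoptions(precision=4,suppress=True)
s=ctrl.get_state()
for k in s: print(k,np.array(s[k]))
for n in ["scene","side","wrist"]:
    print(n,optics.camera_params(n))
    cv2.imwrite(f"pics/{n}0.png",optics.read_camera(n))
E
```

```text
pics
clock 0.0
joint_pos [-1.477   0.3427  1.525  -0.      1.2754 -0.146 ]
qd [-0.0004  0.0005  0.0014 -0.0018 -0.0011  0.0003]
tau [ -0.0003 -43.3672 -24.601   -0.0002   0.0079  -0.    ]
tool_pos [ 0.1247 -0.5096  0.2556]
orientation [[ 0.9714  0.2375 -0.0001]
 [ 0.2375 -0.9714  0.0015]
 [ 0.0002 -0.0015 -1.    ]]
ft_force [ 0.021  -0.2882  0.0713]
moment [-0.0334 -0.0112  0.0095]
opening 0.9991728673734728
scene {'fx': 435.20611320660055, 'fy': 435.20611320660055, 'cx': 321.0983791981419, 'cy': 195.0960504454267, 'R': array([[-0.83  , -0.5574,  0.0169],
       [-0.4253,  0.6131, -0.6657],
       [ 0.3608, -0.5598, -0.746 ]]), 't': array([0.523 , 0.2231, 0.7102])}
side {'fx': 417.6935551970055, 'fy': 417.6935551970055, 'cx': 318.59871210088374, 'cy': 200.92236405912297, 'R': array([[-0.5155, -0.8568, -0.014 ],
       [-0.7362,  0.4512, -0.5044],
       [ 0.4385, -0.2497, -0.8634]]), 't': array([0.3707, 0.396 , 0.6883])}
wrist {'fx': 288.8822598777117, 'fy': 288.8822598777117, 'cx': 318.33494288528055, 'cy': 197.4589531233022, 'mount': array([[ 0.0002, -0.964 , -0.2659,  0.0681],
       [ 1.    ,  0.0002, -0.0001, -0.0006],
       [ 0.0002, -0.2659,  0.964 , -0.1174],
       [ 0.    ,  0.    ,  0.    ,  1.    ]])}
```

View pics/scene0.png

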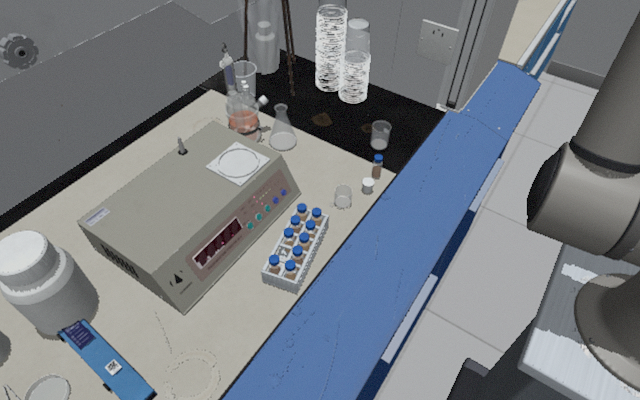

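View pics/side0.png

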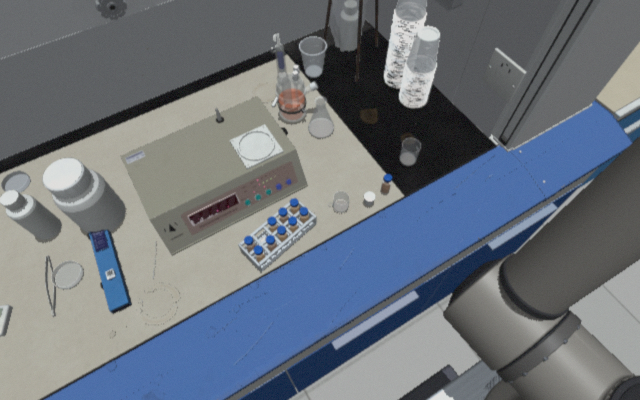

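View pics/wrist0.png

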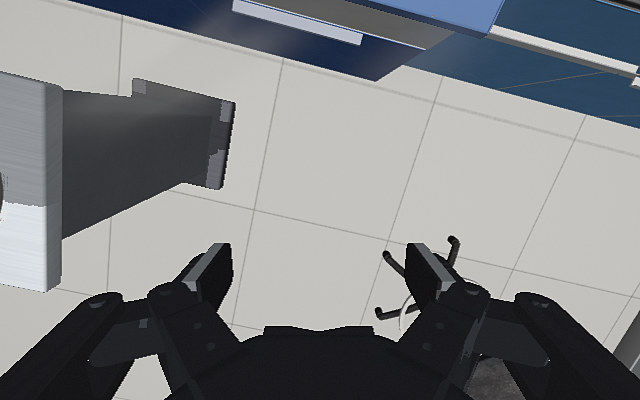

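Both fixed views show the stray vial (scene about (378,160), side about (387,178)) right of the stopper, and the rack with 9 blue caps. The gap seems to be in the far row, second from the left. Next I'll measure.

```bash
cat > h.py <<'E'
import numpy as np, cv2
from workcell import ctrl, optics
np.set_printoptions(precision=4,suppress=True)
def fixed(n):
    p=optics.camera_params(n); R=np.array(p['R']); t=np.array(p['t']); return p,R.T,-R.T@t
def wristcam(s):
    p=optics.camera_params('wrist'); M=np.array(p['mount']); Rt=np.array(s['orientation'])
    return p,Rt@M[:3,:3],Rt@M[:3,3]+np.array(s['tool_pos'])
def ray(cam,u,v,z):
    p,R,c=cam; d=R@np.array([(u-p['cx'])/p['fx'],(v-p['cy'])/p['fy'],1]); return c+d*(z-c[2])/d[2]
def proj(cam,X):
    p,R,c=cam; q=R.T@(np.array(X)-c); return np.array([p['fx']*q[0]/q[2]+p['cx'],p['fy']*q[1]/q[2]+p['cy']])
def caps(im,lo=(100,120,60),amin=15,amax=3000):
    h=cv2.cvtColor(im,cv2.COLOR_BGR2HSV); m=cv2.inRange(h,lo,(120,255,255))
    n,l,st,ce=cv2.connectedComponentsWithStats(m)
    return m,[(ce[i],st[i]) for i in range(1,n) if amin<st[i][4]<amax]
E
python3 - <<'E'
from h import *
for n,box in [("scene",(225,140,420,300)),("side",(225,165,420,280))]:
    im=cv2.imread(f"pics/{n}0.png"); x0,y0,x1,y1=box
    cam=fixed(n); m,c=caps(im,(100,170,50),12)
    for ce,st in c:
        if x0<ce[0]<x1 and y0<ce[1]<y1: print(n,ce,st[4],ray(cam,*ce,0.0575)[:2])
    cv2.imwrite(f"pics/{n}z.png",cv2.resize(im[y0:y1,x0:x1],None,fx=4,fy=3.7,interpolation=cv2.INTER_CUBIC))
    print(n, 'cam', cam[2])
E
```

```text
scene [378.0952 157.3968] 63 [ 0.5305 -0.0595]
scene [301.4912 207.6842] 57 [0.5811 0.1393]
scene [316.3333 212.0526] 57 [0.5528 0.1324]
scene [294.8065 220.    ] 62 [0.5742 0.1696]
scene [309.8939 224.6061] 66 [0.546  0.1628]
scene [288.3    232.1857] 70 [0.5675 0.198 ]
scene [303.6508 237.1429] 63 [0.5392 0.1914]
scene [296.8696 250.4058] 69 [0.5326 0.2205]
scene [273.6479 259.3099] 71 [0.5539 0.2568]
scene [289.7805 264.8415] 82 [0.5253 0.2503]
scene cam [0.2728 0.5523 0.6695]
side [388.0227 177.2727] 44 [ 0.5303 -0.0593]
side [294.     202.2105] 38 [0.5813 0.1409]
side [282.7   211.675] 40 [0.5739 0.1714]
side [303.35  210.875] 40 [0.5537 0.1347]
side [292.0952 220.5238] 42 [0.5463 0.165 ]
side [271.8537 220.8537] 41 [0.5669 0.2   ]
side [281.2439 230.    ] 41 [0.5391 0.1936]
side [248.3333 240.    ] 42 [0.5535 0.259 ]
side [269.9318 239.3636] 44 [0.5327 0.2222]
side [257.7917 249.6667] 48 [0.5255 0.2524]
side cam [0.1808 0.3107 0.7992]
```

```bash
python3 -m crank '[[[0.25,-0.2,0],0],[[0.5,-0.4,0],0],[[0.77,-0.67,0],0],[[0.77,-0.67,0],0]]' 1
python3 -m crank '[[[0.35,-0.35,0],0],[[0.77,-0.67,0],0],[[0.77,-0.67,0],0]]'
python3 -m crank '[[[0.35,-0.35,0],0],[[0.77,-0.67,0],0],[[0.77,-0.67,0],0]]'
```

```text
clock: 0.65
tool_pos: [0.1845, -0.4248, 0.2563]
orientation: [[0.971, 0.24, 0.0], [0.24, -0.971, 0.001], [0.0, -0.001, -1.0]]
ft_force: [-0.6, -0.1, 0.2]
opening: 0.141
clock: 1.02
tool_pos: [0.2436, -0.3418, 0.2564]
orientation: [[0.971, 0.241, 0.0], [0.241, -0.971, 0.0], [0.0, -0.0, -1.0]]
ft_force: [0.3, -2.0, 1.1]
opening: 0.002
clock: 1.4
tool_pos: [0.3025, -0.2591, 0.2564]
orientation: [[0.97, 0.241, 0.0], [0.241, -0.97, -0.0], [0.0, 0.0, -1.0]]
ft_force: [0.5, -0.3, 0.2]
opening: 0.001
```

View pics/scenez.png

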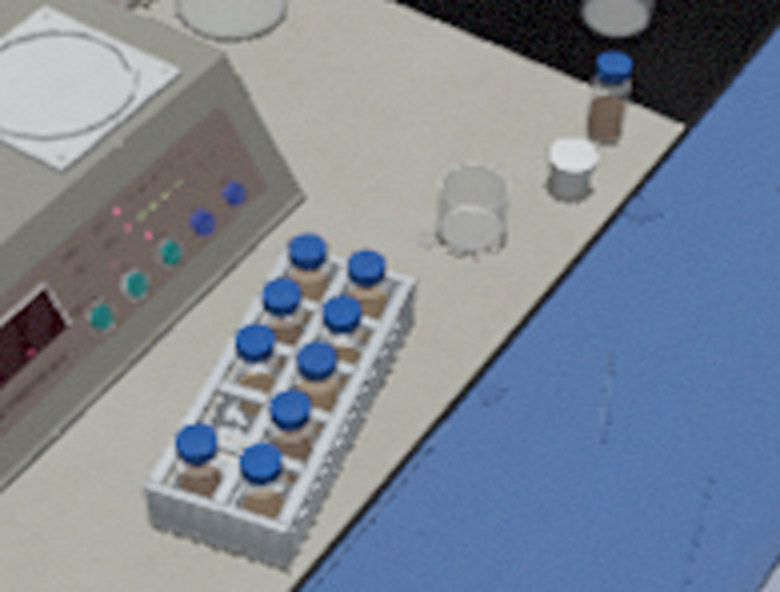

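View pics/sidez.png

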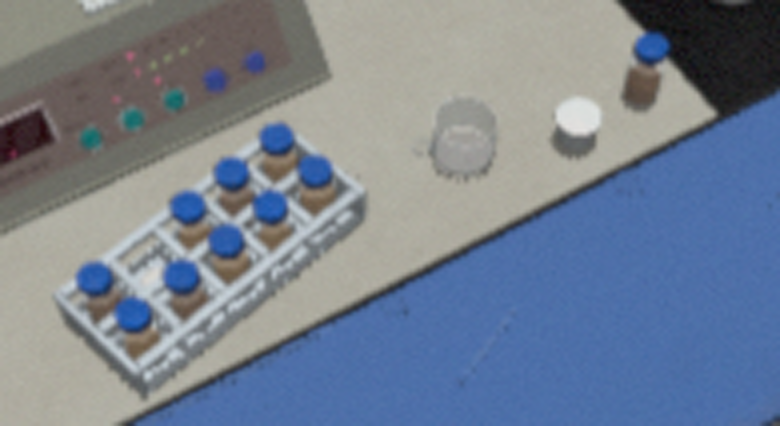

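Zooms confirm that the empty place is in the far row, second from the left: it shows the white spot and no cap.

```bash
python3 -m crank '[[[0.4,-0.2,0],0],[[0.9,-0.45,0],0],[[0.9,-0.45,0],0]]'
python3 -m crank '[[[0.4,-0.2,0],0],[[0.8,-0.45,0],0],[[0.8,-0.45,0],0],[[0.8,-0.45,0],0],[[0.8,-0.45,0],0]]'
python3 - <<'E'
from h import *
a,b=fixed('scene'),fixed('side')
def tri(u,w):
    P=[]
    for (p,R,c),(x,y) in ((a,u),(b,w)):
        M=p['fx']; Rt=R.T; K=np.array([[p['fx'],0,p['cx']],[0,p['fy'],p['cy']],[0,0,1]]); P.append(K@np.c_[Rt,-Rt@c])
    X=cv2.triangulatePoints(P[0],P[1],np.array(u,float).reshape(2,1),np.array(w,float).reshape(2,1)); return (X[:3]/X[3]).ravel()
print('balance top right corner',tri((281,155),(291,146)))
s=ctrl.get_state(); im=optics.read_camera('wrist'); cv2.imwrite('pics/w1.png',im)
print(s['tool_pos'],s['clock'])
cam=wristcam(s); m,c=caps(im,(100,150,50),40,5000)
for ce,st in c: print(ce,st,ray(cam,*ce,.0585)[:2],ray(cam,*ce,.0625)[:2])
E
```

```text
clock: 1.78
tool_pos: [0.3799, -0.1947, 0.2562]
orientation: [[0.971, 0.241, 0.0], [0.241, -0.971, -0.001], [0.0, 0.001, -1.0]]
ft_force: [-0.2, -0.4, -0.9]
opening: -0.002
clock: 2.4
tool_pos: [0.4444, -0.1336, 0.2563]
orientation: [[0.972, 0.235, -0.0], [0.235, -0.972, -0.0], [-0.0, 0.0, -1.0]]
ft_force: [0.2, 0.8, -1.0]
opening: 0.0
balance top right corner [0.6615 0.0959 0.1181]
[ 0.4444 -0.1336  0.2563] 2.4
[11.1441  7.9798] [  0   0  24  18 347] [0.5396 0.1928] [0.5392 0.1889]
[40.9725  7.7775] [ 28   0  26  18 364] [0.5465 0.1651] [0.5461 0.1615]
[73.2052  7.8815] [ 61   0  25  19 346] [0.5537 0.1351] [0.5531 0.1319]
[268.4706  81.3725] [260  72  17  19 204] [ 0.5331 -0.0593] [ 0.5328 -0.06  ]
```

View pics/w1.png

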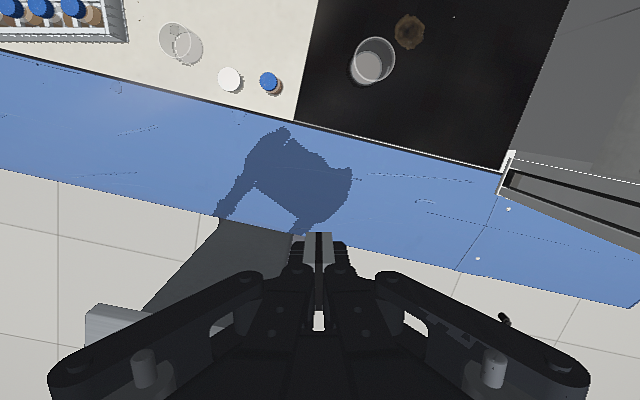

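```bash
python3 -m crank '[[[0.4,-0.2,0],0],[[0.8,-0.4,0],0],[[1.0,-0.51,0],0],[[1.0,-0.51,0.4],0],[[1.0,-0.51,0.8],0],[[1.0,-0.51,0.8],0],[[1.0,-0.51,0.8],0],[[1.0,-0.51,0.8],0]]'
python3 - <<'E'
from h import *
for n in ('wrist','scene','side'):
    s=ctrl.get_state(); im=optics.read_camera(n)
    cam=wristcam(s) if n=='wrist' else fixed(n)
    m,c=caps(im,(100,170,50),12,9000)
    tip=np.array(s['tool_pos'])+.025*np.array(s['orientation'])[:,2]
    print(n,s['tool_pos'],'tip px',proj(cam,tip))
    for ce,st in c:
        X=ray(cam,*ce,.0575)
        if abs(X[0]-.53)<.03 and abs(X[1]+.06)<.04: print(ce,st,X)
    x,y=np.clip(proj(cam,(.532,-.0595,.08)).astype(int),[80,60],[560,340])
    if n=='wrist': cv2.imwrite('pics/w2.png',im)
    else: cv2.imwrite(f'pics/{n}2.png',cv2.resize(im[y-60:y+60,x-80:x+80],None,fx=4,fy=4))
print(np.array(s['orientation']))
E
```

```text
clock: 3.45
tool_pos: [0.5311, -0.0593, 0.1782]
orientation: [[0.971, 0.237, 0.003], [0.237, -0.971, -0.001], [0.003, 0.002, -1.0]]
ft_force: [-0.1, 0.2, 0.4]
opening: -0.002
wrist [ 0.5311 -0.0593  0.1782] tip px [319.5379 249.1107]
[316.6623 191.8831] [309 186  19  18  77] [ 0.5381 -0.0557  0.0575]
[319.1795 204.5641] [313 200  12   8  39] [ 0.5277 -0.0604  0.0575]
scene [ 0.5309 -0.0592  0.178 ] tip px [383.5999 120.3797]
[378.1296 157.8704] [374 154   9   8  54] [ 0.5298 -0.0583  0.0575]
side [ 0.5307 -0.0591  0.1777] tip px [394.2048 149.7779]
[388.  177.5] [385 175   7   6  30] [ 0.5299 -0.0589  0.0575]
[[ 0.9714  0.2373  0.0026]
 [ 0.2373 -0.9714 -0.0008]
 [ 0.0023  0.0013 -1.    ]]
```

View pics/w2.png

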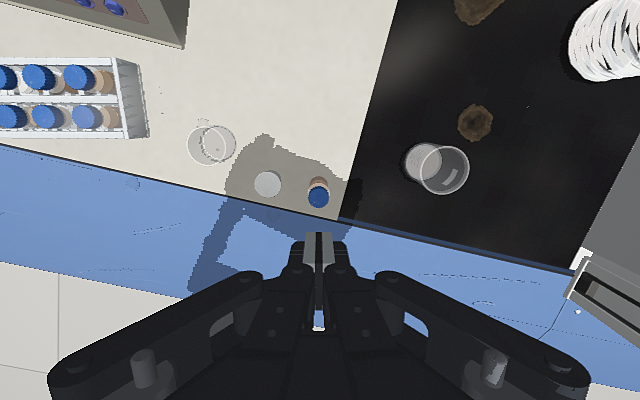

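View pics/scene2.png

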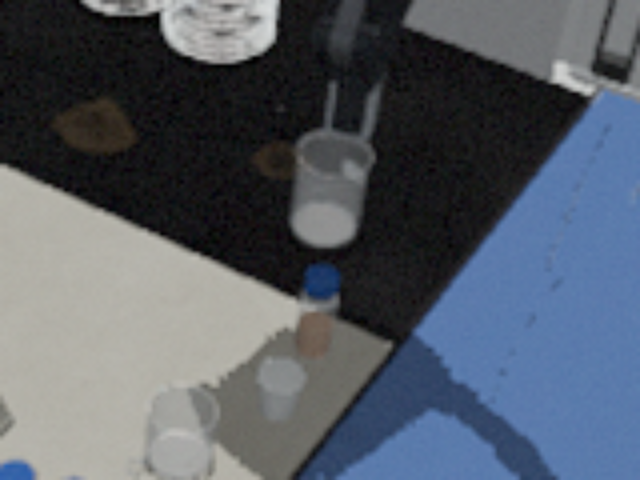

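View pics/side2.png

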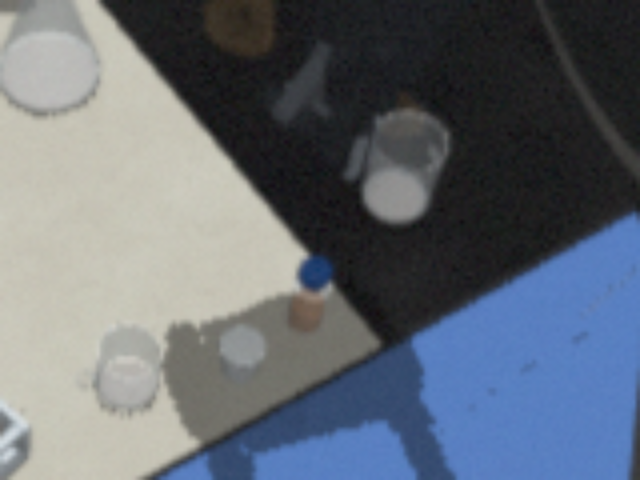

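The wrist and scene/side views agree to about 3 mm. Cap centre is about (0.532, -0.0595). The tips are already above it, so I'll descend and hold.

```bash
python3 -m crank '[[[0,0,0.2],0],[[0,0,0.4],0],[[0.01,0,0.6],0],[[0.01,0,0.7],0],[[0.01,0,0.8],0],[[0.01,0,0.8],0],[[0.01,0,0.8],0],[[0.01,0,0.8],0]]'
python3 - <<'E'
from h import *
for n in ('wrist','scene','side'):
    s=ctrl.get_state(); im=optics.read_camera(n)
    cam=wristcam(s) if n=='wrist' else fixed(n)
    O=np.array(s['orientation']); tip=np.array(s['tool_pos'])+.025*O[:,2]
    print(n,s['tool_pos'],'tip px',proj(cam,tip),proj(cam,tip+.011*O[:,0]),'cap',proj(cam,(.532,-.0595,.0585)))
    x,y=np.clip(proj(cam,tip).astype(int),[80,60],[560,340])
    cv2.imwrite(f'pics/{n}3.png',cv2.resize(im[y-60:y+60,x-80:x+80],None,fx=4,fy=4)); print(x-80,y-60)
E
```

```text
clock: 4.6
tool_pos: [0.5314, -0.0587, 0.0968]
orientation: [[0.971, 0.237, 0.001], [0.237, -0.971, -0.0], [0.001, 0.001, -1.0]]
ft_force: [-0.5, -0.6, 0.5]
opening: 0.001
wrist [ 0.5314 -0.0587  0.0968] tip px [319.5369 249.1113] [319.5635 230.0103] cap [321.0507 238.5805]
239 189
scene [ 0.5314 -0.0586  0.0968] tip px [378.3001 152.3023] [373.0598 150.9651] cap [377.5176 156.7548]
298 92
side [ 0.5313 -0.0586  0.0967] tip px [388.3564 173.3317] [384.3512 170.2753] cap [387.7038 176.4162]
308 113
```

View pics/wrist3.png

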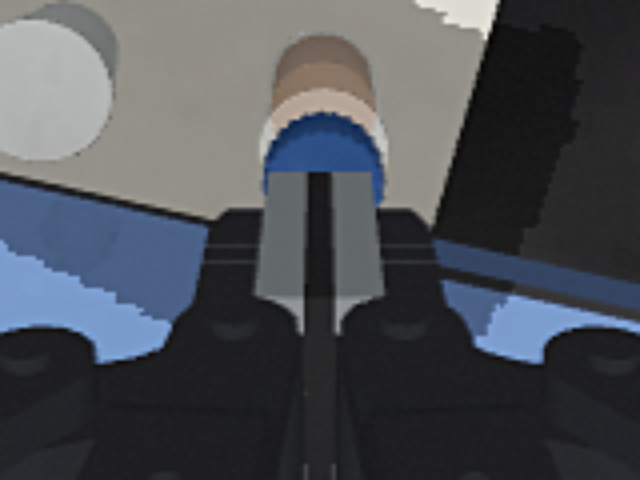

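View pics/scene3.png

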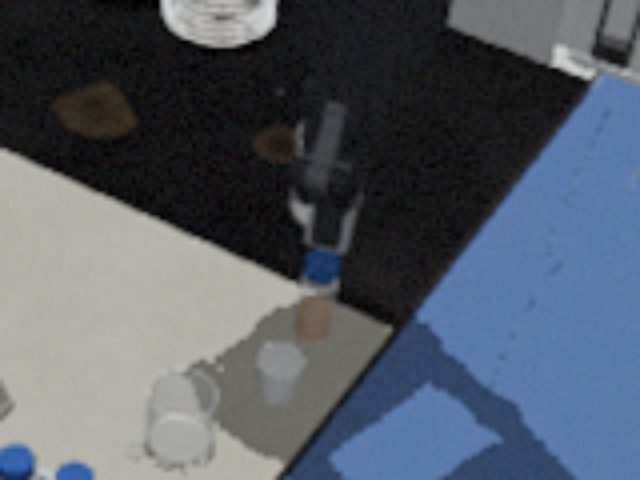

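View pics/side3.png

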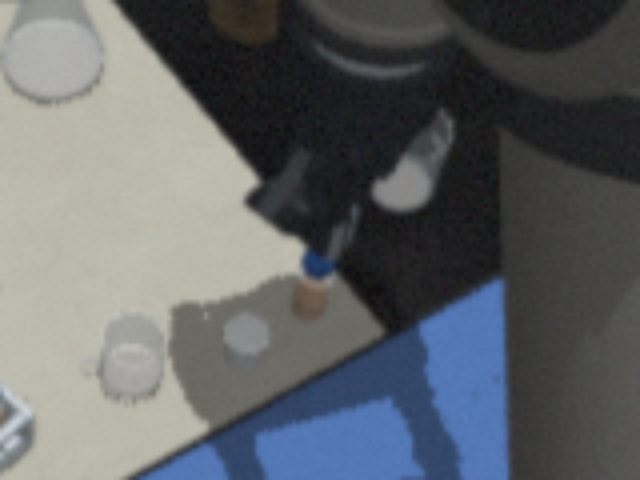

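The wrist view shows the tips centred over the cap sideways to within 1 mm. They are about 13 mm above it and 1 mm off along x. Now the hold.

```bash
python3 -m crank '[[[0.01,0,0],0],[[0.01,0,0],0],[[0.01,0,0],0],[[0.01,0,0],0],[[0.01,0,0],0],[[0.01,0,0],0],[[0.01,0,0],0],[[0.01,0,0],0],[[0.01,0,0],0],[[0.01,0,0],0],[[0.01,0,0],0],[[0.01,0,0],0],[[0.01,0,0],0],[[0.01,0,0],0],[[0.01,0,0],0],[[0.01,0,0],0],[[0.01,0,0],0],[[0.01,0,0],0],[[0.01,0,0],0],[[0.01,0,0],0]]'
python3 -m crank '[[[0,0,0],0],[[0,0,0],0],[[0,0,0],0],[[0,0,0],0]]'
python3 -m crank '[[[0,0,-0.3],0],[[0,0,-0.6],0],[[0,0,-1.0],0],[[0,0,-1.0],0],[[0,0,-1.0],0]]'
```

```text
clock: 7.25
tool_pos: [0.5321, -0.0583, 0.0963]
orientation: [[0.971, 0.237, 0.0], [0.237, -0.971, -0.0], [0.0, 0.0, -1.0]]
ft_force: [0.7, -0.7, -0.4]
opening: -0.0
clock: 7.75
tool_pos: [0.5321, -0.0583, 0.0963]
orientation: [[0.971, 0.238, -0.0], [0.238, -0.971, -0.0], [-0.0, 0.0, -1.0]]
ft_force: [0.7, 0.0, -0.2]
opening: -0.001
clock: 8.38
tool_pos: [0.5317, -0.0582, 0.1957]
orientation: [[0.971, 0.237, -0.001], [0.237, -0.971, 0.0], [-0.001, -0.0, -1.0]]
ft_force: [0.0, 0.6, -0.7]
opening: 0.001
```

```bash
python3 -m crank '[[[0.15,-0.4,0],0],[[0.32,-0.9,0],0],[[0.32,-0.9,0],0]]'
python3 -m crank '[[[0.15,-0.4,0],0],[[0.32,-0.9,0],0],[[0.32,-0.9,0],0]]'
python3 -m crank '[[[0.15,-0.4,0],0],[[0.32,-0.9,0],0],[[0.32,-0.9,0],0],[[0.32,-0.9,0],0],[[0.32,-0.9,0],0]]'
python3 - <<'E'
from h import *
for n in ('wrist','scene','side'):
    s=ctrl.get_state(); im=optics.read_camera(n)
    cam=wristcam(s) if n=='wrist' else fixed(n)
    m,c=caps(im,(100,150,50),15,9000)
    print(n,s['tool_pos'])
    for ce,st in c:
        X=ray(cam,*ce,.0615)
        if .5<X[0]<.6 and .1<X[1]<.3: print(ce,st[2:],X[:2])
    if n=='wrist': cv2.imwrite('pics/w4.png',im)
E
```

```text
clock: 8.75
tool_pos: [0.541, 0.0397, 0.1946]
orientation: [[0.97, 0.242, -0.003], [0.242, -0.97, 0.001], [-0.003, -0.002, -1.0]]
ft_force: [0.6, -0.9, 0.2]
opening: 0.0
clock: 9.12
tool_pos: [0.5509, 0.1338, 0.1949]
orientation: [[0.971, 0.241, -0.002], [0.241, -0.971, 0.0], [-0.002, -0.001, -1.0]]
ft_force: [0.2, -0.6, -0.8]
opening: -0.001
clock: 9.75
tool_pos: [0.5613, 0.2249, 0.1959]
orientation: [[0.972, 0.236, -0.001], [0.236, -0.972, -0.001], [-0.001, 0.001, -1.0]]
ft_force: [0.3, -0.3, -0.1]
opening: -0.001
wrist [0.5613 0.2249 0.1959]
[279.4966 192.4555] [ 20  20 292] [0.556  0.2602]
[345.9864 192.7424] [ 19  20 295] [0.5699 0.202 ]
[378.3966 192.5966] [ 20  20 290] [0.5769 0.1737]
[411.9807 193.0997] [ 21  21 311] [0.5836 0.1441]
[280.5729 222.5972] [ 19  20 288] [0.528  0.2534]
[313.5704 222.2708] [ 18  19 277] [0.5355 0.2238]
[345.0737 222.6456] [ 19  20 285] [0.542  0.1953]
[376.453  222.7422] [ 20  20 287] [0.5488 0.1671]
[409.1615 222.7904] [ 20  20 291] [0.5559 0.1376]
scene [0.5614 0.2251 0.1961]
[301.4333 207.6167] [ 8  9 60] [0.5793 0.1419]
[316.3175 212.    ] [ 9  9 63] [0.5511 0.135 ]
[294.8841 220.0145] [ 9  9 69] [0.5721 0.172 ]
[310.0137 224.6164] [ 9 10 73] [0.544  0.1652]
[288.3    232.1857] [ 9 10 70] [0.5655 0.2003]
[303.7571 237.1143] [10 10 70] [0.5373 0.1937]
[297.0506 250.4557] [ 9 10 79] [0.5306 0.2226]
[273.7654 259.5185] [10 11 81] [0.5516 0.2589]
[289.6512 265.0349] [10 11 86] [0.5236 0.2527]
side [0.5614 0.2253 0.1962]
```

View pics/w4.png

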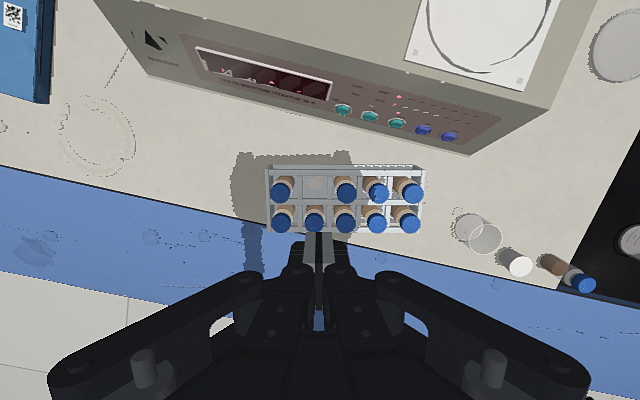

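The wrist view shows the empty place between the caps at (279,192) and (346,192). The paper spot is visible at about (316,183). The fitted centre is about (0.561, 0.229). Descending in two steps.

```bash
python3 -m crank '[[[0.01,-0.04,0],0],[[0.01,-0.04,0.2],0],[[0.01,-0.04,0.4],0],[[0.01,-0.04,0.6],0],[[0.01,-0.04,0.8],0],[[0.01,-0.04,0.9],0],[[0.01,-0.04,0.9],0],[[0.01,-0.04,0.9],0],[[0.01,-0.04,0.9],0]]'
python3 - <<'E'
from h import *
for n in ('wrist','scene','side'):
    s=ctrl.get_state(); im=optics.read_camera(n)
    cam=wristcam(s) if n=='wrist' else fixed(n)
    O=np.array(s['orientation']); tip=np.array(s['tool_pos'])+.025*O[:,2]
    print(n,s['tool_pos'],'tip px',proj(cam,tip),proj(cam,(.561,.229,.0625)),s['ft_force'])
    if n=='wrist':
        m,c=caps(im,(100,150,50),60,9000)
        for ce,st in c: print(ce,st,ray(cam,*ce,.0615)[:2])
    x,y=np.clip(proj(cam,tip).astype(int),[80,60],[560,340])
    cv2.imwrite(f'pics/{n}5.png',cv2.resize(im[y-60:y+60,x-80:x+80],None,fx=4,fy=4)); print(x-80,y-60)
E
```

```text
clock: 11.02
tool_pos: [0.5617, 0.231, 0.1071]
orientation: [[0.971, 0.238, 0.002], [0.238, -0.971, 0.0], [0.002, 0.0, -1.0]]
ft_force: [0.7, 0.1, -0.2]
opening: -0.001
wrist [0.5617 0.231  0.1071] tip px [319.5367 249.1115] [322.3619 236.7093] [ 0.6895  0.1006 -0.1858]
[270.8328 231.2692] [256 216  30  32 676] [0.5566 0.26  ]
[368.709  232.1669] [354 217  30  31 701] [0.5701 0.2023]
[416.5798 231.9136] [401 217  33  31 683] [0.5772 0.1742]
[466.0042 232.6436] [450 217  34  31 707] [0.5839 0.145 ]
[271.3804 268.3288] [259 258  26  22 368] [0.5322 0.2548]
[366.5346 268.5845] [354 259  26  21 361] [0.5463 0.1967]
[413.3157 270.5342] [397 259  31  26 453] [0.552  0.1678]
[459.5113 274.4421] [444 259  33  31 665] [0.5563 0.1385]
239 189
scene [0.5616 0.231  0.107 ] tip px [278.6044 238.0403] [280.2653 244.2457] [-1.1913 -0.4761  0.1512]
198 178
side [0.5615 0.2309 0.1069] tip px [257.544  224.5193] [259.9294 228.7479] [0.1503 0.4522 0.2374]
177 164
```

View pics/wrist5.png

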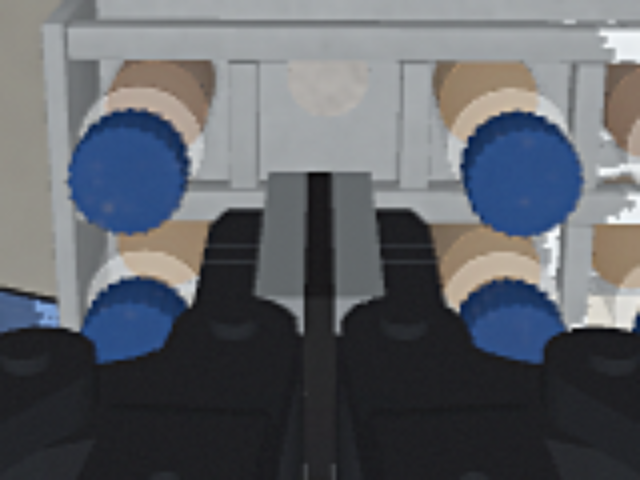

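View pics/scene5.png

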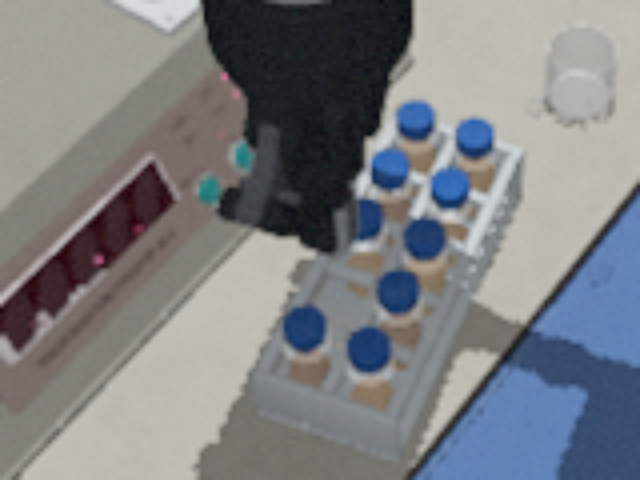

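View pics/side5.png

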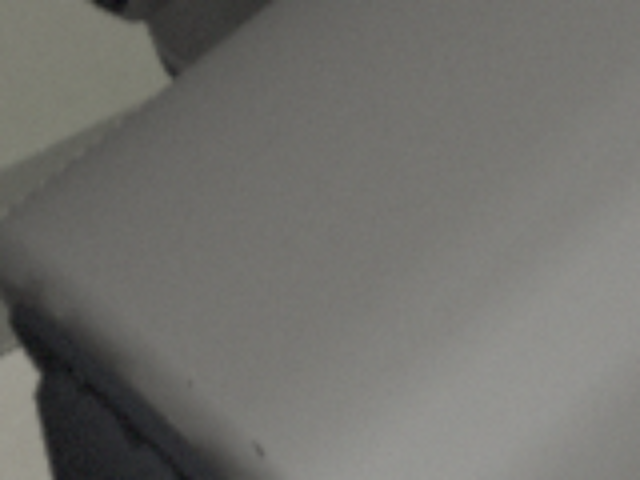

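Sideways the place centre is at col 321 (from both the caps and the spot), against 319.5 for the tips, so I'll shift 1 mm and go down 8 mm.

```bash
python3 -m crank '[[[0,0.01,0.03],0],[[0,0.01,0.06],0],[[0,0.01,0.08],0],[[0,0.01,0.08],0],[[0,0.01,0.08],0],[[0,0.01,0.08],0],[[0,0.01,0.08],0],[[0,0.01,0.08],0],[[0,0.01,0.08],0],[[0,0.01,0.08],0],[[0,0.01,0.08],0],[[0,0.01,0.08],0],[[0,0.01,0.08],0],[[0,0.01,0.08],0],[[0,0.01,0.08],0],[[0,0.01,0.08],0],[[0,0.01,0.08],0],[[0,0.01,0.08],0],[[0,0.01,0.08],0],[[0,0.01,0.08],0]]'
python3 - <<'E'
from h import *
s=ctrl.get_state(); im=optics.read_camera('wrist'); cam=wristcam(s)
print(s['tool_pos'],s['ft_force'],s['clock'])
m,c=caps(im,(100,150,50),60,9000)
for ce,st in c[:2]: print(ce,st,ray(cam,*ce,.0615)[:2])
cv2.imwrite('pics/w6.png',im)
E
```

```text
clock: 13.68
tool_pos: [0.5615, 0.2299, 0.0983]
orientation: [[0.971, 0.238, 0.0], [0.238, -0.971, -0.0], [0.0, 0.0, -1.0]]
ft_force: [0.0, 0.8, -0.2]
opening: 0.001
[0.5615 0.2299 0.0983] [ 0.0249  0.7809 -0.1856] 13.675
[266.5348 236.2339] [251 220  31  33 761] [0.5567 0.26  ]
[369.5901 236.978 ] [354 221  32  33 771] [0.5703 0.2024]
```

View pics/w6.png

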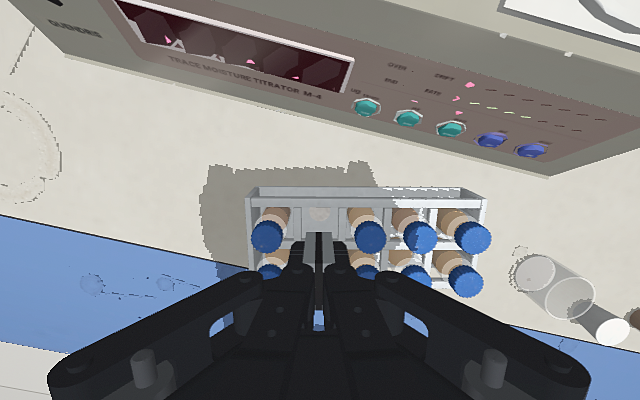

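The place is centred at col 319.3 and the tips at 319.5, about 11 mm above cap level, with no force. I'm handing in.

```bash
python3 -c "
from workcell import ctrl
print(ctrl.sign_off()); s=ctrl.get_state(); print(s['tool_pos'],s['clock'])"
```

```text
the job is handed in; nothing more can be done
None
the job is handed in; nothing more can be done
```

I pointed the shut fingertips straight down at the stray vial's cap for about 3 s. I then moved to the rack's one empty place (far row, second from the left), held there and handed in at about 13.7 s.

- **Stray vial:** the tips were about 13 mm above the cap, at (0.532, -0.058). My estimate of the cap centre was (0.532, -0.0595).
- **Empty place:** the tips finished about 11 mm above cap level, at (0.5615, 0.230). In the last wrist picture they lined up along the row with the place's centre to within 0.2 px.
- **Disagreement:** the wrist camera and the fixed cameras differed by about 3 mm along x at both targets. I aimed between them, so either x position could be off by about 2 mm.
- **Contact:** the readings I took showed no more than about 2 N on the tool, which fits touching nothing. At the rack the arm blocked the side camera, so the last check there was the wrist camera alone.

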